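# Set the polariscope analyser to the pinned mark and take the reading

### The job

Without taking hold of anything, push the upright handle of the polariscope's ring lever round its arc with the fingertips until the lever lies centred over the small index pin that stands on one of the scale marks, and leave it there. Only then press the round button on the handset fully down and let it go. Keep the handle out from between the fingers, leave the handset where it lies, and do not disturb the other things on the bench.

Things in the scene. Friction and masses are not known exactly. Their poses are not given: they have to be found in the camera images.
- polariscope: Fixed polariscope: square aluminium plate 222 x 222 x 12 mm with a flat black dial (diameter 216 mm, top 26 mm above the bench) carrying a white scale with a tick every 5 degrees. Origin on the ring's turning axis at bench height; z up; its -x side (the scale side) faces the robot when its yaw is 0. The yaw varies.
- analyser_ring (a joint): Angle (rad) of the dark steel ring (diameter 156 mm, top 46 mm above the bench) that turns on the dial about the vertical axis through the polariscope's origin, carrying the lever. At 0 the lever points along the polariscope's -x; positive turns it counter-clockwise seen from above (towards the polariscope's -y). Stops at -1.3 and +1.3. Friction holds it where it is left: about 1.5 N at the handle moves it (there is no spring and it does not run on).
- lever_handle (a point): Centre of the top of the upright white handle at the outer end of the lever: a vertical cylinder of 14 mm diameter, 120 mm from the ring's axis, its top 94 mm above the bench; the free length above the lever arm is 42 mm (the arm is a flat aluminium bar 8 mm wide, between 46 and 52 mm above the bench, from the ring out to 128 mm from the axis; the handle's round foot begins 50 mm above the bench). Push it sideways, across the arm.
- lever_pointer (a point): Point on the centre line of the lever arm, at its underside, 97 mm from the ring's axis and 46 mm above the bench: the point that must come over the index pin.
- index_pin: Upright steel pin standing on the dial at one of the four longest scale marks (30 or 55 degrees to either side of the scale's middle), 97 mm from the ring's axis: diameter 10 mm, 16 mm tall, its top 42 mm above the bench, so that the lever passes 4 mm above it. Fixed. Origin at the centre of its foot, 26 mm above the bench. The three other longest marks have only flat steel plugs of the same diameter, 1.5 mm high.
- handset: Loose grey handset 64 x 100 x 26 mm (x, y, z) lying flat on the bench, 0.3 kg, with one round push button in the middle of its top. Origin at the centre of its underside. It lies on the left or on the right of the polariscope; a white carton of similar size lies on the other side.
- read_button_top (a point): Centre of the top of the handset's round button, 28 mm in diameter, 48 mm above the bench when released; it stands 10 mm out of a black collar of 44 mm diameter. Pressed straight down.
- read_button (a joint): Travel of the handset's button (m): 0 released, 0.006 fully down; sprung, fully down takes about 5 N; it comes up again when let go. Counts as pressed beyond 0.004.
- white_carton: Bystander: loose small white carton, 100 x 50 x 36 mm. Origin at the centre of its underside.
- petri_dish: Bystander: loose closed petri dish, 88 mm diameter, 16 mm high. Origin at the centre of its underside.
- reagent_bottle: Bystander: loose white reagent bottle with screw cap, 45 mm diameter, 78 mm high. Origin at the centre of its underside.
- film_roll_loose: Bystander: loose white roll of sealing film standing on end, 56 mm diameter, 50 mm high. Origin at the centre of its underside.
- forceps_loose: Bystander: loose steel forceps lying flat between the polariscope and the robot, 116 mm long, 14 mm wide, 10 mm high. Origin at the centre of its underside.
Things that resemble listed ones, but are neither listed nor needed, are in the scene too. Leave any green look-alike of the handset alone.

How it is judged (in metres and radians):
On the way, in this order (a step that is already met when the one before it is completed fails the run):
1. the lever is left centred over the index pin, the button not yet pressed (horizontal distance between lever_pointer and index_pin below 0.005 m and value of joint read_button below 0.002 m and contact force between the fingers and polariscope below 0.05 N), for 0.3 s.
2. the handset's button is pressed fully down with the lever over the pin (value of joint read_button above 0.004 m and horizontal distance between lever_pointer and index_pin below 0.005 m), for 0.1 s.
At the end, for the whole second after the job is handed in: The lever's centre line is within 5 mm of the index pin's centre (about 3 degrees), the button has been pressed after that and is up again, and the handset lies flat within 20 mm of where it was (horizontal distance between lever_pointer and index_pin below 0.005 m and value of joint read_button below 0.002 m and distance of handset from where it was at the start of the episode below 0.02 m and angle between handset's own z axis and vertical below 0.1 rad and linear speed of handset below 0.02 m/s); the robot touches nothing.
It fails at once if the button is pressed while the lever is not over the index pin (value of joint read_button above 0.004 m and horizontal distance between lever_pointer and index_pin above 0.006 m).
It fails at once if the lever's handle is taken between the fingers (horizontal distance between the grasp point and lever_handle below 0.01 m and z of the grasp point in the frame of lever_handle below 0.005 m).
It fails at once if the handset is lifted, tipped or pushed away (height (world z) of handset above 0.01 m or angle between handset's own z axis and vertical above 0.2 rad or distance of handset from where it was at the start of the episode above 0.03 m).
It fails at once if a bystander is pushed about or lifted (more than 20 mm) (distance of any of white_carton, petri_dish, reagent_bottle, film_roll_loose, forceps_loose from where it was at the start of the episode above 0.02 m).
It also fails if it takes over 48 s, if anything falls off the work surface, if the arm or the gripper's body presses on something with over 40 N, if the wrist force passes 120 N, or if a joint passes its speed limit or range.

### The arm

A 6-joint arm with a two-finger parallel gripper is mounted at the origin on a cart in front of the work surface, level with it; the furniture and walls round the work are solid. World frame = base frame: x ahead of the robot, y to its left, z up, the work surface at z = 0. Lengths are in m, angles in degrees, forces in N, time in s.
With the tool pointing down it reaches from about 0.375 to 0.9 m from the base axis. Payload 3.1 kg.
Tool frame: the origin (TCP) lies at the very end of the fingers, on their centre line; the grasp point (between the pads) lies bot.hold_point_z behind it (bot.hold_point_z is the distance from the TCP to the grasp point, in m); z points along the fingers, y is the line along which they close (so a half turn about z gives the same grasp; the last joint's range is limited). The gripper opens to 87 mm and grips with 3 to 60 N. Pads are 19 mm wide; open, the fingers measure 117 mm over their backs; the gripper's body (75 mm by 190 mm) begins 51 mm behind the grasp point.
Start: joints at [63.34, 30.224, 82.088, -0, 67.689, -10.227], TCP at [0.177, 0.599, 0.223] pointing down, gripper open.
Joint ranges: [-176.69, 176.69], [-43.24, 126.21], [12.49, 139.97], [-82, 262], [0, 151.66], [-163.58, 163.58]. Speed limits (degrees/s): [159.86, 159.86, 180, 180, 180, 180].

### API

Orientations are given as a 3x3 rotation matrix whose columns are the frame's x, y, z axes.
In Python, from rig import bot gives the robot as it stands.
- The arm moves only by the tool apply_moves, never from a script. Its argument "plan" is one flat list of numbers, 4 for each row, row after row: the shift along the world's x, y, z normalised to -1 to 1, where 1 is 0.05 m, then the turn about the world's z normalised to -1 to 1, where 1 is 10 degrees. A call has 1 to 12 rows; each row shifts and turns the commanded pose from where the row before left it; what a row does not reach is not made up. A row lasts 1/8 s, in which the tool goes at most 62.5 mm and 10.7 degrees, less where a joint would pass 70% of its speed; a pose out of reach is approached as far as the arm can. A call with a number of a shift or a turn outside -1 to 1 is refused whole. A call with a gripper value outside its range is refused whole. "grip" is the closure, from -1 (fully open) to 1 (shut), so that 0 is half open, set as the call begins (left out, the last holds). The fingers move at their own pace and stop on an object; the grip force is fixed at half the most. Time passes only in rows, so rows that do not move let the fingers close. It gives the time, the measured TCP pose, the force, the opening and the grip force at its end, in the units of the state.
- bot.read_state(): the state, without advancing time (a new reading comes with each control period).
- bot.capture(name): name is "side" or "top" or "wrist"; returns (picture, depth): 384x512x3 uint8, red, green, blue; 384x512 float32, m along the optical axis (not along the pixel's ray), 0 where there is no reading.
- bot.camera_info(name): a dict with "vertical_fov" (degrees; the focal length in pixels is half the picture's height over the tangent of half this angle, whatever the lens; pixels are square), "cx", "cy" (the principal point, pixels), "rvec" (rotation vector, rad) and "tvec" (3), from world to camera coordinates, as OpenCV has them; the wrist camera has in their place "mount" (4x4, takes a point from camera to tool coordinates, whose origin is the TCP and whose axes are the flange's). Camera axes: x right, y down, z forward; pixel columns grow to the right and rows downward; lengths in m; the calibration is good to about 2 mm. The wrist camera is an equidistant fisheye: a pixel r from the principal point sees the ray r / f radians off the axis. A picture is of the moment at which its call begins: read the wrist's pose just before it. camera_info takes no time and is no camera call.
- bot.hand_in(): hands the job in; it is judged then, once.
Trained networks look in the newest picture that a camera, given by its name, has taken for a name from the list of things; names that differ only in an ending like _2 or _b are one class to them, and where a whole thing is asked for, a point or a joint stands for the part that bears it (a point fixed in the world has none). Each returns a list of dicts, best first, with "p" (0 to 1); they miss things now and then, are a little off and sometimes report something else, mostly with a low value. They report only what shows in the picture. A call takes as long as a camera call. They do not tell look-alikes from the thing itself.
- bot.outline_of(camera, target): "mask" (384x512 bool, what is visible of it) and "xy" ([column, row] as shares, 0 to 1, of the picture: columns of its width, rows of its height, amid what is visible of it).
- bot.pinpoint(camera, target): "xy" ([column, row] as shares, 0 to 1, of the picture: columns of its width, rows of its height: a listed point, or the origin of a listed thing).
The state is a dict: "time_s": time; "joint_positions": joint angles; "qvel": joint speeds; "tau": joint torques, N m; "position": TCP position; "tcp_rot": TCP orientation; "force": force on the tool from outside, world axes, zero at the start; "moment": the same for the moment, N m; "opening": opening from 0.0 (shut) to 1.0 (fully open); "grasp_force": force on a finger pad.
Only numpy, scipy, OpenCV 4.12 (cv2) and the standard library are available. Lean on these libraries where they do the work, as an engineer would, in place of code of your own. Each camera call takes 0.05 s, during which the arm holds its last target. There are 200 camera calls.

## Working session

There is one attempt and no reset: what is moved stays moved. The work goes in short steps, Python scripts to look and compute and a tool call to move; the robot and the scene stay as the last step left them, time stands still between calls to the robot, and variables do not carry over. Pictures are saved under pics/ and viewed, at most 10 in all, crops included, and the job is handed in when it is done.

Besides the shell and the picture viewer there is one more tool, called after ">>>" as name(argument=value, ...), one argument or row to a line, values as JSON. apply_moves: Moves the arm, as the interface text tells. Its arguments: {"type":"object","properties":{"plan":{"type":"array","items":{"type":"number"}},"grip":{"type":"number"}},"required":["plan"]}

```bash
mkdir -p pics; cat > h.py <<'E'
import numpy as np, cv2
from rig import bot
def cam(n):
    c=bot.camera_info(n); f=192/np.tan(np.radians(c["vertical_fov"]/2))
    R,_=cv2.Rodrigues(np.array(c["rvec"],float)); return f,c["cx"],c["cy"],R,np.array(c["tvec"],float).ravel()
def onplane(n,u,v,z):
    f,cx,cy,R,t=cam(n); d=R.T@np.array([(u-cx)/f,(v-cy)/f,1]); o=-R.T@t
    return o+d*(z-o[2])/d[2]
def proj(n,p):
    f,cx,cy,R,t=cam(n); q=R@np.array(p)+t; return np.array([f*q[0]/q[2]+cx,f*q[1]/q[2]+cy])
E
python3 - <<'E'
from h import *
Z=dict(polariscope=0,lever_handle=.094,lever_pointer=.046,index_pin=.026,handset=0,read_button_top=.048,white_carton=0,petri_dish=0,reagent_bottle=0,film_roll_loose=0,forceps_loose=0)
ims=[]
for n in("top","side"):
    im,d=bot.capture(n); cv2.imwrite(f"pics/{n}.png",cv2.resize(im[:,:,::-1],(800,600),interpolation=cv2.INTER_CUBIC))
    for k,z in Z.items():
        for r in bot.pinpoint(n,k)[:3]:
            u,v=r["xy"][0]*512,r["xy"][1]*384
            print(n,k,round(r["p"],2),np.round([u,v]),onplane(n,u,v,z).round(3)[:2])
s=bot.read_state();print(s["time_s"],s["position"],s["tcp_rot"],bot.hold_point_z, s["opening"])
E
```

```text
top polariscope 0.62 [260. 187.] [0.576 0.036]
top lever_handle 0.78 [261. 225.] [0.46  0.036]
top lever_handle 0.34 [380. 161.] [ 0.637 -0.305]
top lever_pointer 0.9 [261. 218.] [0.481 0.034]
top handset 0.96 [187. 224.] [0.466 0.26 ]
top handset 0.64 [124. 204.] [0.529 0.454]
top read_button_top 0.6 [120. 203.] [0.53  0.447]
top read_button_top 0.51 [187. 224.] [0.465 0.251]
top white_carton 0.63 [362. 212.] [ 0.496 -0.278]
top petri_dish 0.77 [377. 162.] [ 0.651 -0.329]
top petri_dish 0.44 [179. 140.] [0.727 0.286]
top reagent_bottle 0.51 [345. 153.] [ 0.681 -0.232]
top film_roll_loose 0.85 [180. 139.] [0.729 0.284]
top forceps_loose 0.48 [302. 250.] [ 0.382 -0.088]
side polariscope 0.74 [258. 221.] [0.58  0.053]
side lever_handle 0.57 [224. 200.] [0.464 0.039]
side lever_handle 0.32 [193. 204.] [0.383 0.055]
side lever_pointer 0.97 [228. 217.] [0.473 0.032]
side index_pin 0.49 [253. 231.] [ 0.51  -0.038]
side index_pin 0.15 [258. 187.] [0.68  0.224]
side handset 0.97 [195. 204.] [0.47  0.255]
side handset 0.74 [187. 180.] [0.529 0.453]
side read_button_top 0.48 [192. 189.] [0.466 0.259]
side read_button_top 0.45 [184. 169.] [0.515 0.44 ]
side white_carton 0.7 [306. 287.] [ 0.498 -0.291]
side petri_dish 0.68 [367. 273.] [ 0.658 -0.316]
side petri_dish 0.19 [232. 216.] [0.53  0.119]
side reagent_bottle 0.86 [350. 254.] [ 0.683 -0.225]
side reagent_bottle 0.56 [261. 221.] [0.587 0.049]
side film_roll_loose 0.59 [259. 187.] [0.714 0.274]
1.2 [0.17675115 0.59948677 0.22254492] [[-9.59168488e-01  2.82835309e-01  3.56261390e-06]
 [ 2.82835309e-01  9.59168487e-01  4.58157317e-05]
 [ 9.54115967e-06  4.49526391e-05 -9.99999999e-01]] 0.0187 1.0034276629315826
```

View pics/top.png

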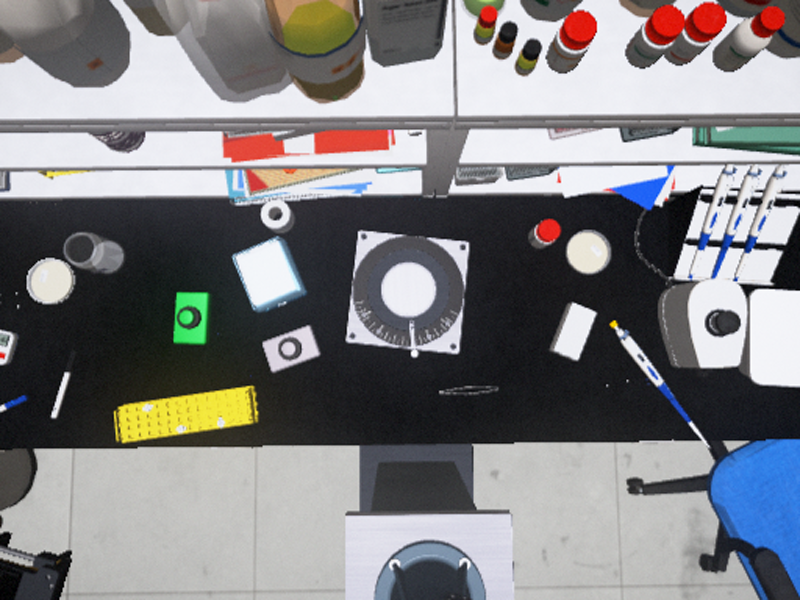

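View pics/side.png

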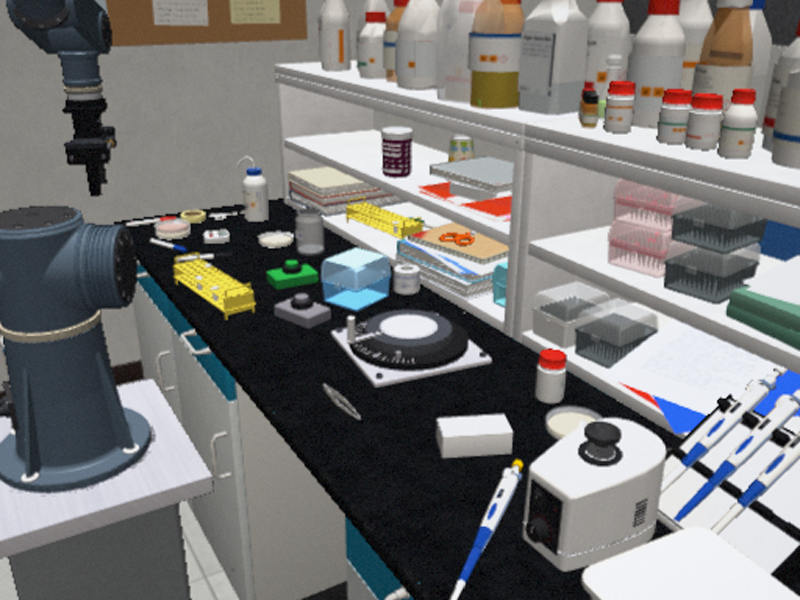

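The top view shows the polariscope ring centre at about (408,290) with the lever pointing towards the robot and its handle at (414,352). The grey handset is at (290,349) and the green look-alike at (190,317). In the side view the pin stands at about (398,355), on the -y side, which fits the +55° mark. I'll move near with the fingers closed and check.

>>> apply_moves(
  plan=[0.56,-0.96,0,0.16,0.56,-0.96,0,0.16,0.56,-0.96,0,0.16,0.56,-0.96,0,0.16,0.56,-0.96,0,0.16,0.56,-0.96,0,0.16,0.56,-0.96,0,0.16,0.56,-0.96,0,0.16,0.56,-0.96,0,0.16,0.56,-0.96,0,0.16,0,0,0,0,0,0,0,0],
  grip=1,
)

```text
time_s: 2.7
position: [0.4563, 0.1195, 0.2224]
tcp_rot: [[-1.0, 0.009, -0.001], [0.009, 1.0, 0.0], [0.001, 0.0, -1.0]]
force: [0.0, -0.1, 0.6]
opening: 0.003
grasp_force: 0.0
```

```bash
cat >> h.py <<'E'
def wrist_plane(u,v,z,s):
    c=bot.camera_info("wrist"); f=192/np.tan(np.radians(c["vertical_fov"]/2)); M=np.array(c["mount"])
    x,y=u-c["cx"],v-c["cy"]; r=np.hypot(x,y); a=r/f
    d=np.array([np.sin(a)*x/max(r,1e-9),np.sin(a)*y/max(r,1e-9),np.cos(a)])
    R=np.array(s["tcp_rot"]); o=R@M[:3,3]+s["position"]; d=R@M[:3,:3]@d
    return o+d*(z-o[2])/d[2]
def wlook(name,Z):
    s=bot.read_state(); im,_=bot.capture("wrist"); cv2.imwrite(f"pics/{name}.png",cv2.resize(im[:,:,::-1],(800,600),interpolation=cv2.INTER_CUBIC))
    print(s["time_s"],np.round(s["position"],4),s["opening"],np.round(s["tcp_rot"],3).tolist(),np.round(s["force"],2))
    for k,z in Z.items():
        for r in bot.pinpoint("wrist",k)[:3]:
            u,v=r["xy"][0]*512,r["xy"][1]*384
            print(k,round(r["p"],2),np.round([u,v]),wrist_plane(u,v,z,s).round(4)[:2])
E
python3 - <<'E'
from h import *
wlook("w1",dict(polariscope=0,lever_handle=.094,lever_pointer=.046,index_pin=.026,read_button_top=.048,handset=0))
E
```

```text
2.7 [0.4563 0.1195 0.2224] 0.00305235854929824 [[-1.0, 0.009, -0.001], [0.009, 1.0, 0.0], [0.001, 0.0, -1.0]] [ 0.04 -0.14  0.63]
lever_handle 0.87 [165. 188.] [0.4545 0.0267]
lever_pointer 0.76 [180. 197.] [0.4782 0.0291]
lever_pointer 0.31 [166. 191.] [0.47   0.0119]
index_pin 0.46 [138. 215.] [ 0.5094 -0.0386]
index_pin 0.37 [112. 122.] [ 0.3834 -0.0632]
read_button_top 0.64 [367. 186.] [0.4657 0.2569]
read_button_top 0.43 [477. 227.] [0.53   0.4579]
handset 0.88 [456. 216.] [0.5284 0.4501]
handset 0.61 [360. 178.] [0.4671 0.2644]
```

View pics/w1.png

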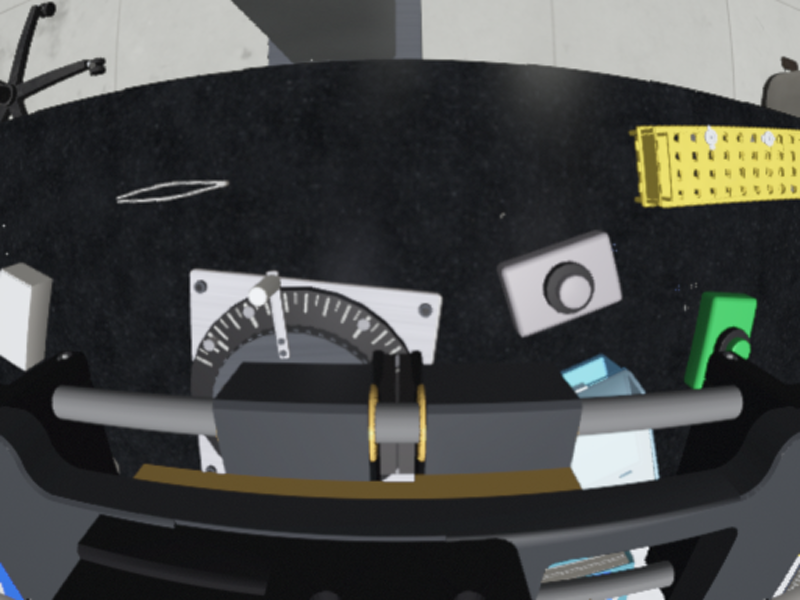

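The pin stands at about (208,345) in this view, and a flat plug at (249,313) on the +30° mark. Wrist and side cameras agree on a pin position of (0.510,-0.038). I'll come down on the +y side of the handle.

>>> apply_moves(
  plan=[0.03,-0.2,-0.77,0,0.03,-0.2,-0.77,0,0.03,-0.2,-0.77,0,0.03,-0.2,-0.77,0,0,0,0,0],
)

```text
time_s: 3.68
position: [0.4609, 0.0795, 0.0666]
tcp_rot: [[-1.0, 0.008, -0.006], [0.008, 1.0, 0.0], [0.006, 0.0, -1.0]]
force: [0.5, 0.4, 0.3]
opening: 0.009
grasp_force: 0.0
```

>>> apply_moves(
  plan=[-0.06,-0.2,0,0,-0.06,-0.2,0,0,-0.02,-0.21,0,0.5,-0.02,-0.21,0,0.5,0.02,-0.21,0,0.5,0.02,-0.21,0,0.5,0.05,-0.21,0,0.5,0.05,-0.21,0,0.5,0.09,-0.19,0,0.5,0.09,-0.19,0,0.5,0,0,0,0],
)

```text
time_s: 5.05
position: [0.4713, -0.0234, 0.0697]
tcp_rot: [[-0.772, -0.635, 0.002], [-0.635, 0.772, -0.001], [-0.001, -0.002, -1.0]]
force: [-0.4, 0.4, 0.4]
opening: 0.006
grasp_force: 0.0
```

```bash
python3 - <<'E'
from h import *
wlook("w2",dict(lever_handle=.094,lever_pointer=.046,index_pin=.026))
Z=dict(lever_handle=.094,lever_pointer=.046,index_pin=.026)
for n in("top","side"):
    im,_=bot.capture(n)
    u,v=map(int,proj(n,[.52,0,.05])); c=im[v-50:v+50,u-66:u+66]; cv2.imwrite(f"pics/{n}2.png",cv2.resize(c[:,:,::-1],(792,600),interpolation=cv2.INTER_CUBIC)); print(n,"crop origin",u-66,v-50)
    for k,z in Z.items():
        for r in bot.pinpoint(n,k)[:2]:
            u,v=r["xy"][0]*512,r["xy"][1]*384
            print(n,k,round(r["p"],2),np.round([u,v]),onplane(n,u,v,z).round(4)[:2])
E
```

```text
5.05 [ 0.4713 -0.0234  0.0697] 0.006138001271390001 [[-0.772, -0.635, 0.002], [-0.635, 0.772, -0.001], [-0.001, -0.002, -1.0]] [-0.41  0.41  0.42]
index_pin 0.51 [270.  74.] [ 0.3847 -0.0804]
top crop origin 206 154
top lever_pointer 0.69 [279. 207.] [ 0.5108 -0.0176]
side crop origin 183 166
side lever_handle 0.78 [247. 209.] [ 0.4895 -0.0392]
side lever_pointer 0.56 [246. 222.] [ 0.4999 -0.0188]
side lever_pointer 0.46 [351. 256.] [ 0.6225 -0.2967]
side index_pin 0.37 [253. 230.] [ 0.5107 -0.0342]
```

View pics/w2.png

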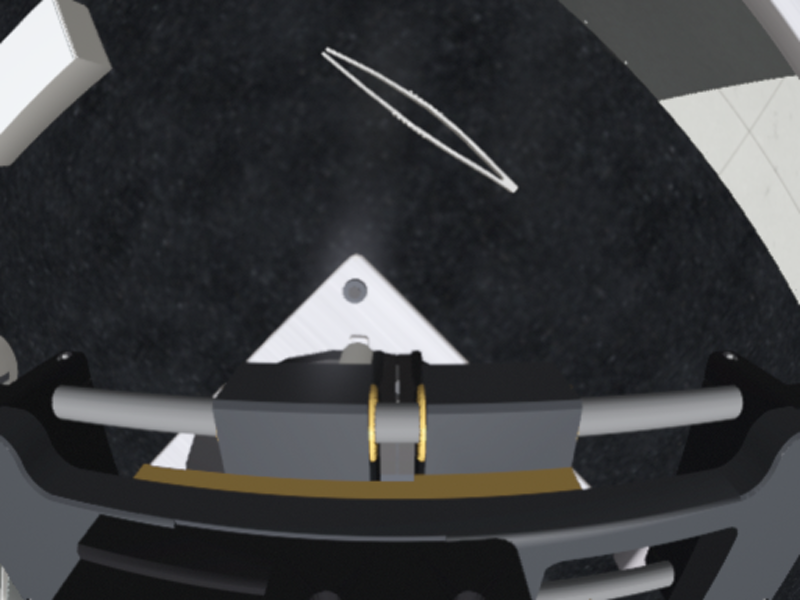

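View pics/side2.png

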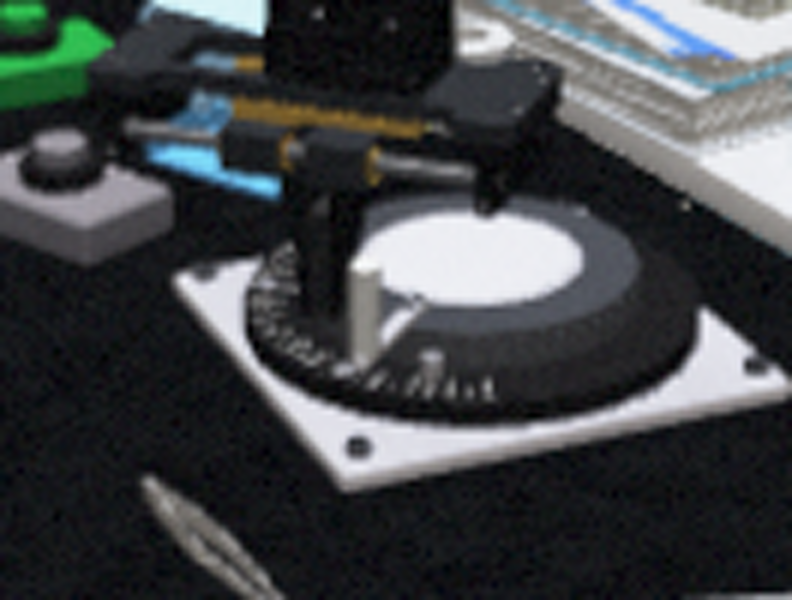

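The lever is at about 40° and the pin stands just ahead of it, at crop (432,365). I'll fix the axis and the pin bearing from the plate corners.

```bash
python3 - <<'E'
from h import *
g=cv2.cvtColor(cv2.imread("pics/top.png"),cv2.COLOR_BGR2GRAY)
c=np.array([[360,230],[467,241],[461,354],[346,345]],np.float32).reshape(-1,1,2)
c=cv2.cornerSubPix(g,c,(5,5),(-1,-1),(3,50,.01)).reshape(-1,2); print(c)
def geo(n,C):
    P=np.array([onplane(n,*(p),.012)[:2] for p in C]); ax=P.mean(0)
    dirs=[np.degrees(np.arctan2(*(P[(i+1)%4]-P[i])[::-1]))+90*(i+1) for i in range(4)]
    print(n,ax,[ (d+180)%360-180 for d in dirs],[np.linalg.norm(P[(i+1)%4]-P[i]) for i in range(4)])
geo("top",[((x+.5)*.64-.5,(y+.5)*.64-.5) for x,y in c])
# side plate corners from crop (x6): left, near, right
g=cv2.cvtColor(cv2.imread("pics/side2.png"),cv2.COLOR_BGR2GRAY)
for a,z in (((175,282),.012),((345,485),.012),((786,386),.012),((432,352),.042),((432,375),.026),((365,262),.094)):
    print(a,onplane("side",183+a[0]/6,166+a[1]/6,z)[:2].round(4))
E
```

```text
[[357.9255  230.74832]
 [467.63794 241.9284 ]
 [458.08563 352.50616]
 [345.3956  340.74088]]
top [0.5778396  0.03471765] [np.float64(-6.444410888662787), np.float64(-6.139461116679513), np.float64(-6.5419497605689685), np.float64(-6.605600870131639)] [np.float64(0.21762513297928082), np.float64(0.21791935712706326), np.float64(0.21939730832730756), np.float64(0.2175436352508281)]
(175, 282) [0.4768 0.1427]
(345, 485) [ 0.4505 -0.076 ]
(786, 386) [ 0.6677 -0.0949]
(432, 352) [ 0.5156 -0.0375]
(432, 375) [ 0.5204 -0.0295]
(365, 262) [ 0.4812 -0.0391]
```

>>> apply_moves(
  plan=[0.05,-0.07,0,0.2,0.05,-0.07,0,0.2,0.05,-0.07,0,0.2,0.05,-0.07,0,0.2,0,0,0,0],
)

```text
time_s: 6.28
position: [0.48, -0.0364, 0.0683]
tcp_rot: [[-0.675, -0.738, -0.002], [-0.738, 0.675, 0.001], [0.001, 0.002, -1.0]]
force: [-1.8, -0.1, 0.4]
opening: 0.006
grasp_force: 0.5
```

>>> apply_moves(
  plan=[-0.22,0.2,0,0,-0.22,0.2,0,0,0,0.6,0.6,0,0,0.8,0.6,0,0,0.9,0.6,0,0,0.9,0,0,0,0,0,0],
)

```text
time_s: 7.15
position: [0.4573, 0.1464, 0.159]
tcp_rot: [[-0.671, -0.742, 0.001], [-0.742, 0.671, 0.0], [-0.001, -0.0, -1.0]]
force: [-0.3, -0.2, 0.3]
opening: 0.004
grasp_force: 0.0
```

```bash
python3 - <<'E'
from h import *
Z=dict(lever_handle=.094,lever_pointer=.046,index_pin=.026)
ax=np.array([.5778,.0347]); out=[]
for n in("top","side"):
    im,_=bot.capture(n)
    u,v=map(int,proj(n,[.52,0,.05])); c=im[v-30:v+30,u-40:u+40]; out.append(cv2.resize(c[:,:,::-1],(400,300),interpolation=cv2.INTER_CUBIC)); print(n,"crop origin",u-40,v-30)
    for k,z in Z.items():
        for r in bot.pinpoint(n,k)[:2]:
            u,v=r["xy"][0]*512,r["xy"][1]*384
            p=onplane(n,u,v,z)[:2]; print(n,k,round(r["p"],2),np.round([u,v]),p.round(4),np.degrees(np.arctan2(ax[1]-p[1],ax[0]-p[0])))
cv2.imwrite("pics/pair3.png",np.hstack(out))
wlook("w3",Z)
E
```

```text
top crop origin 232 174
top lever_handle 0.97 [288. 214.] [ 0.4898 -0.0408] 40.63715889683522
top lever_pointer 0.6 [282. 208.] [ 0.5089 -0.0265] 41.627946708226204
side crop origin 209 186
side lever_handle 0.62 [250. 209.] [ 0.496  -0.0451] 44.29336383633702
side lever_pointer 0.65 [252. 223.] [ 0.5102 -0.0295] 43.51357267888556
side index_pin 0.46 [253. 232.] [ 0.5049 -0.0454] 47.69264974865804
7.55 [0.4587 0.1425 0.1583] 0.007375460133379142 [[-0.676, -0.737, -0.001], [-0.737, 0.676, -0.0], [0.001, 0.0, -1.0]] [0.22 0.4  0.38]
lever_handle 0.77 [75. 69.] [ 0.4871 -0.0496]
lever_pointer 0.68 [99. 96.] [ 0.5039 -0.0357]
index_pin 0.44 [100.  96.] [ 0.5103 -0.0431]
```

View pics/pair3.png

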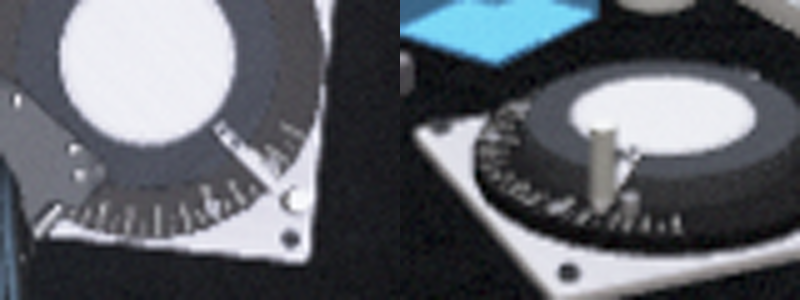

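View pics/w3.png

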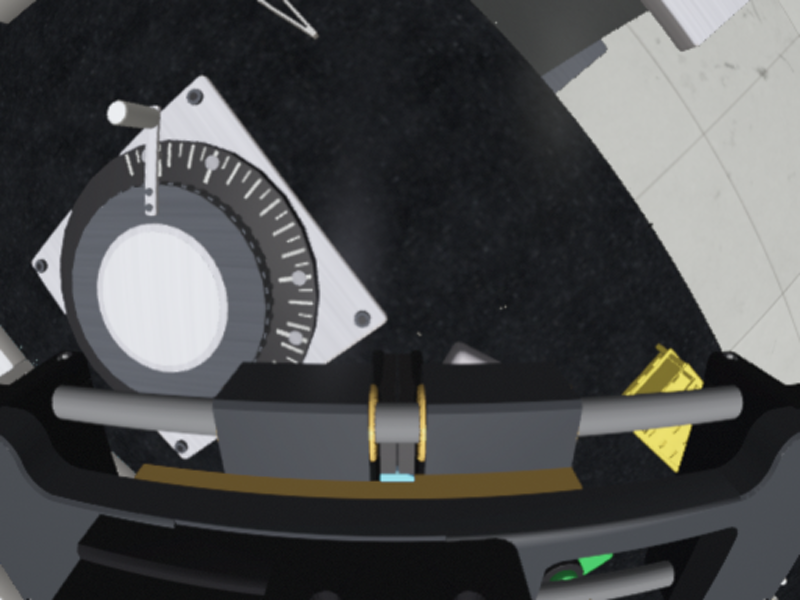

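The arm is slightly short of the pin: the pin foot is just visible on the far side of the arm, at (149,155) in the wrist view and (632,200) in the side view. I'll measure the lever bearing from the arm's line.

```bash
python3 - <<'E'
from h import *
b=lambda p,q:np.degrees(np.arctan2(p[1]-q[1],p[0]-q[0]))
s=bot.read_state(); s["position"]=np.array([.4587,.1425,.1583])
W=lambda x,y,z:wrist_plane((x+.5)*.64-.5,(y+.5)*.64-.5,z,s)[:2]
ax=np.array([.5778,.0347])
C=[W(203,76,.012),W(386,320,.012),W(34,265,.012)]; axw=(C[1]+C[2])/2
print("wrist plate",axw,[b(C[1],C[0])-90,b(C[0],C[2])-180])
i,o=W(150,210,.052),W(153,128,.052); print("wrist arm",i,o,"line",b(i,o),"ax",b(axw,o),b(axw,i))
p=W(148,157,.034); print("pin visible",p,b(axw,p))
for q,z in (((211,161),.0275),((300,278),.0275),((295,338),.0275)):
    p=W(*q,z); print("plug",p,b(axw,p),np.linalg.norm(p-axw))
T=lambda x,y,z:onplane("top",232+x/5-.4,174+y/5-.4,z)[:2]
i,o=T(223,128,.052),T(278,190,.052); print("top arm",i,o,b(i,o),b(ax,o),b(ax,i))
p=T(213,203,.0275); print("top plug30",p,b(ax,p))
h=T(295,200,.094); print("top handle",h,b(ax,h))
E
```

```text
wrist plate [0.57447062 0.03544787] [np.float64(-6.737399490813189), np.float64(-6.06670655467812)]
wrist arm [ 0.53128547 -0.00861399] [ 0.49289944 -0.04374368] line 42.463771341741754 ax 44.15196387270096 45.57572535171729
pin visible [ 0.5149966  -0.04125994] 52.21243449788227
plug [ 0.48662912 -0.00605627] 25.290217322857828 0.09715308353123255
plug [0.49749498 0.09161668] -36.11807700112598 0.09528999871809762
plug [0.53005371 0.11830156] -61.804752671308094 0.09400848960916662
top arm [ 0.53469602 -0.01003676] [ 0.49810302 -0.0415951 ] 40.77496633801476 43.750690190677716 46.064889276500644
top plug30 [ 0.49133923 -0.00493693] 24.628534381348057
top handle [ 0.49141782 -0.04697412] 43.395291676518006
```

The lever is at about 44.3° and the pin at about 48.8°. Another 9 mm of push along the arc is needed.

>>> apply_moves(
  plan=[0,-0.9,0,0,0,-0.9,-0.6,0,0,-0.8,-0.6,0,0,-0.6,-0.6,0,0,0,0,0,0.15,-0.13,0,0,0.15,-0.13,0,0,0.14,-0.14,0,0,0.03,-0.04,0,0.1,0.04,-0.05,0,0,0.03,-0.04,0,0,0,0,0,0],
)

```text
time_s: 9.25
position: [0.4858, -0.0431, 0.0685]
tcp_rot: [[-0.662, -0.75, -0.0], [-0.75, 0.662, -0.0], [0.0, -0.0, -1.0]]
force: [-1.1, 1.4, 0.9]
opening: 0.003
grasp_force: 0.4
```

>>> apply_moves(
  plan=[-0.22,0.2,0,0,-0.22,0.2,0,0,0,0.6,0.6,0,0,0.8,0.6,0,0,0.9,0.6,0,0,0.9,0,0,0,0,0,0,0,0,0,0],
)

```text
time_s: 10.25
position: [0.4626, 0.1369, 0.1582]
tcp_rot: [[-0.661, -0.751, -0.001], [-0.751, 0.661, -0.001], [0.001, 0.001, -1.0]]
force: [1.0, 0.8, -0.4]
opening: 0.004
grasp_force: 0.0
```

```bash
python3 - <<'E'
from h import *
Z=dict(lever_handle=.094,lever_pointer=.046,index_pin=.026,read_button_top=.048)
ax=np.array([.5778,.0347])
b=lambda p:np.degrees(np.arctan2(ax[1]-p[1],ax[0]-p[0])).round(1)
for n in("top","side"):
    im,_=bot.capture(n)
    for k,z in Z.items():
        for r in bot.pinpoint(n,k)[:2]:
            u,v=r["xy"][0]*512,r["xy"][1]*384
            p=onplane(n,u,v,z)[:2]; print(n,k,round(r["p"],2),np.round([u,v]),p.round(4),b(p))
    if n=="top": t=im
wlook("w4",Z)
w=cv2.imread("pics/w4.png")[60:260,20:340]; w=cv2.resize(w,(400,250),interpolation=cv2.INTER_CUBIC)
t=cv2.resize(t[174:224,232:312,::-1],(400,250),interpolation=cv2.INTER_CUBIC)
cv2.imwrite("pics/pair4.png",np.hstack([t,w]))
E
```

```text
top lever_handle 0.8 [293. 212.] [ 0.4958 -0.0524] 46.7
top lever_pointer 0.67 [283. 207.] [ 0.5122 -0.0287] 44.0
top read_button_top 0.41 [120. 202.] [0.5306 0.447 ] -83.5
top read_button_top 0.29 [366. 208.] [ 0.5078 -0.2725] 77.2
side lever_handle 0.93 [253. 209.] [ 0.5023 -0.0471] 47.3
side lever_handle 0.35 [257. 220.] [ 0.4817 -0.1068] 55.8
side lever_pointer 0.75 [254. 222.] [ 0.5155 -0.0318] 46.9
side read_button_top 0.4 [190. 191.] [0.4534 0.2474] -59.7
side read_button_top 0.36 [186. 168.] [0.5246 0.4437] -82.6
10.75 [0.4638 0.1366 0.1585] 0.003934603671804669 [[-0.662, -0.749, -0.0], [-0.749, 0.662, -0.0], [0.0, 0.0, -1.0]] [-0.53  0.04  0.26]
lever_handle 0.79 [77. 69.] [ 0.4941 -0.0535]
lever_pointer 0.84 [99. 95.] [ 0.5116 -0.0406]
read_button_top 0.5 [366. 377.] [0.5252 0.4546]
```

View pics/pair4.png

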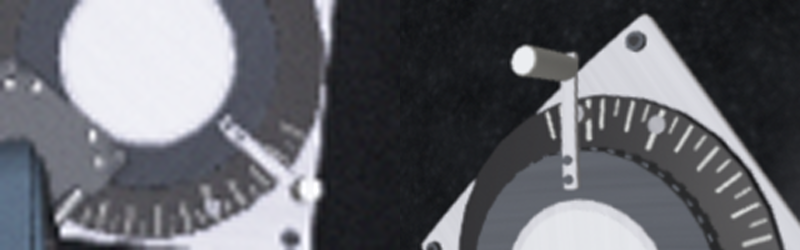

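```bash
python3 - <<'E'
from h import *
s=bot.read_state(); s["position"]=np.array([.4638,.1366,.1585])
b=lambda p,q:np.degrees(np.arctan2(p[1]-q[1],p[0]-q[0])).round(2)
W=lambda x,y,z:wrist_plane(((x-400)/1.25+20)*.64-.2,(y/1.25+60)*.64-.2,z,s)[:2]
ax=np.array([.5778,.0347]); axw=np.array([.5745,.0354])
for nm,x,y,z in (("arm in",570,188,.052),("arm mid",569,130,.052),("arm out",569,85,.052),("tickR",588,122,.026),("tickL",550,124,.026),("plug30",656,125,.0275),("pin peek",579,115,.042),("handle top",523,59,.094)):
    p=W(x,y,z); print(nm,p.round(4),b(ax,p),b(axw,p))
T=lambda x,y,z:onplane("top",232+x/5-.4,174+y/5-.4,z)[:2]
for nm,x,y,z in (("arm in",226,120,.052),("arm out",279,180,.052),("handle",311,187,.094),("plug30",213,203,.0275)):
    p=T(x,y,z); print("top",nm,p.round(4),b(ax,p))
E
python3 - <<'E'
import cv2
t=cv2.imread("pics/w4.png")[90:220,90:200]
cv2.imwrite("pics/z4.png",cv2.resize(t,None,fx=4.5,fy=4.5,interpolation=cv2.INTER_CUBIC))
E
```

```text
arm in [ 0.5363 -0.0098] 46.98 49.77
arm mid [ 0.516  -0.0311] 46.77 48.64
arm out [ 0.5004 -0.0478] 46.85 48.34
tickR [ 0.5146 -0.036 ] 48.22 50.02
tickL [ 0.5323 -0.0536] 62.73 64.62
plug30 [ 0.4872 -0.0049] 23.58 24.75
pin peek [ 0.5103 -0.0364] 46.47 48.18
handle top [ 0.4949 -0.0551] 47.28 48.66
top arm in [ 0.5394 -0.0119] 50.47
top arm out [ 0.5039 -0.0423] 46.18
top handle [ 0.4986 -0.0561] 48.9
top plug30 [ 0.4913 -0.0049] 24.63
```

View pics/z4.png

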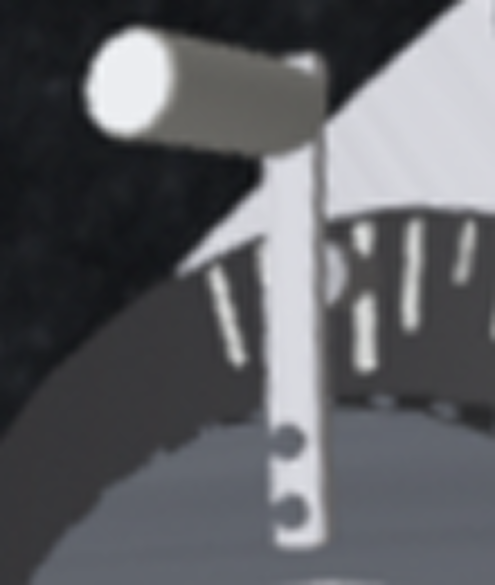

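```bash
python3 - <<'E'
from h import *
s=bot.read_state(); P=np.array([.4638,.1366,.1585]); R=np.array(s["tcp_rot"])
c=bot.camera_info("wrist"); f=192/np.tan(np.radians(c["vertical_fov"]/2)); M=np.array(c["mount"])
def wp(p):
    q=M[:3,:3].T@(R.T@(np.array(p)-P)-M[:3,3]); a=np.arctan2(np.hypot(q[0],q[1]),q[2]); k=f*a/np.hypot(q[0],q[1])
    u=np.array([q[0]*k+c["cx"],q[1]*k+c["cy"]])/.64+.3
    return (u-90)*4.5
print("cam",R@M[:3,3]+P)
ax=np.array([.575,.0354])
def pt(r,ph,z,off=0):
    a=np.radians(ph); rr=np.array([-np.cos(a),-np.sin(a)]); t=np.array([np.sin(a),-np.cos(a)])
    return [*(ax+r*rr+off*t),z]
for zz in (.042,.026):
    rim=np.array([wp(np.array(pt(.097,48.6,zz))+[.005*np.cos(k),.005*np.sin(k),0]) for k in np.linspace(0,6.28,60)])
    print("pin z",zz,rim.min(0).round(),rim.max(0).round(),wp(pt(.097,48.6,zz)).round())
for ph in (50,60): print("tick",ph-5+0,wp(pt(.092,ph-6.4,.026)).round(),wp(pt(.105,ph-6.4,.026)).round())
for ph in (45,46,47,48,49,50,51):
    print(ph,"arm L/R edge r=.09",wp(pt(.09,ph,.052,.004)).round(),wp(pt(.09,ph,.052,-.004)).round(),"handle",wp(pt(.12,ph,.094)).round())
print("plug30",wp(pt(.097,23.6,.0275)).round(), "seen", np.array([(656-400)/1.25+20-90,125/1.25+60-90])*4.5)
E
```

```text
cam [0.41280851 0.07917257 0.31953855]
pin z 0.042 [294. 243.] [353. 312.] [323. 277.]
pin z 0.026 [344. 247.] [401. 313.] [372. 280.]
tick 45 [419. 310.] [424. 224.]
tick 55 [328. 320.] [319. 237.]
45 arm L/R edge r=.09 [301. 324.] [350. 322.] handle [176.  77.]
46 arm L/R edge r=.09 [292. 325.] [340. 322.] handle [162.  79.]
47 arm L/R edge r=.09 [282. 326.] [331. 322.] handle [148.  81.]
48 arm L/R edge r=.09 [273. 327.] [321. 322.] handle [134.  83.]
49 arm L/R edge r=.09 [264. 329.] [312. 323.] handle [121.  85.]
50 arm L/R edge r=.09 [254. 331.] [302. 324.] handle [107.  88.]
51 arm L/R edge r=.09 [245. 333.] [293. 325.] handle [94. 92.]
plug30 [618. 316.] seen [606.6 315. ]
```

Forward-modelling the wrist view puts the lever at about 47.6° against 48.6° for the pin, an error of about 2 mm, which is inside the tolerance. Next is the button, at about (0.465,0.255).

>>> apply_moves(
  plan=[0,0.6,0,0,0,0.6,0,0,0.02,0.6,0,0,0,0.56,0,0,0,0,-0.6,0,0,0,-0.6,0,0,0,-0.36,0,0,0,0,0],
)

```text
time_s: 12.0
position: [0.4636, 0.2547, 0.0793]
tcp_rot: [[-0.662, -0.75, -0.003], [-0.75, 0.662, -0.001], [0.003, 0.002, -1.0]]
force: [0.1, 0.4, -0.9]
opening: 0.005
grasp_force: 0.0
```

```bash
python3 - <<'E'
from h import *
n="side"; im,_=bot.capture(n)
u,v=map(int,proj(n,[.465,.255,.06])); c=im[v-30:v+30,u-40:u+40]; a=cv2.resize(c[:,:,::-1],(400,300),interpolation=cv2.INTER_CUBIC)
wlook("w5",dict(read_button_top=.048,handset=0))
b=cv2.resize(cv2.imread("pics/w5.png"),(400,300)); cv2.imwrite("pics/p5.png",np.hstack([a,b]))
E
```

```text
12.05 [0.4645 0.2549 0.0802] 0.005015267867063354 [[-0.662, -0.75, -0.001], [-0.75, 0.662, -0.0], [0.001, 0.001, -1.0]] [-0.43  0.66  0.41]
read_button_top 0.92 [256. 231.] [0.4662 0.2599]
handset 0.73 [261. 209.] [0.4629 0.2627]
```

View pics/p5.png

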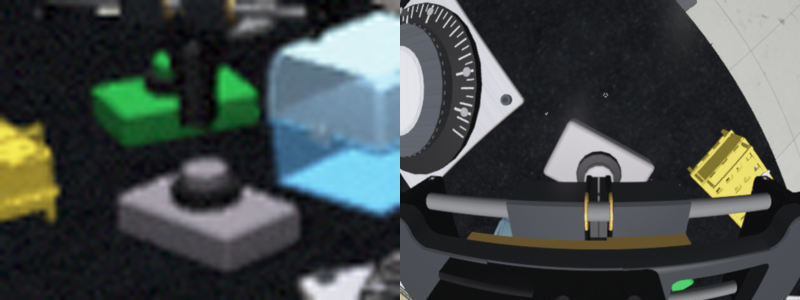

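The fingertips are over the grey handset's button. Pressing now.

>>> apply_moves(
  plan=[0.02,0.04,-0.4,0,0,0,-0.18,0,0,0,-0.08,0,0,0,-0.08,0,0,0,-0.04,0,0,0,0,0],
)

```text
time_s: 12.95
position: [0.4657, 0.2569, 0.0424]
tcp_rot: [[-0.662, -0.75, 0.0], [-0.75, 0.662, -0.0], [-0.0, -0.0, -1.0]]
force: [-2.9, -1.8, 6.5]
opening: 0.006
grasp_force: 3.3
```

>>> apply_moves(
  plan=[0,0,-0.04,0,0,0,0,0,0,0,0,0],
)

```text
time_s: 13.32
position: [0.4657, 0.2569, 0.0421]
tcp_rot: [[-0.661, -0.75, 0.001], [-0.75, 0.661, 0.0], [-0.001, -0.001, -1.0]]
force: [-5.0, -2.9, 19.7]
opening: 0.004
grasp_force: 10.0
```

>>> apply_moves(
  plan=[0,0,0.2,0,0,0,0.6,0,0,0,0.8,0,0,0,0.8,0,0,0,0,0,0,0,0,0],
)

```text
time_s: 14.08
position: [0.4653, 0.2568, 0.1592]
tcp_rot: [[-0.662, -0.75, -0.001], [-0.75, 0.662, -0.0], [0.0, 0.0, -1.0]]
force: [-0.3, 0.4, 0.4]
opening: 0.005
grasp_force: 0.0
```

```bash
python3 - <<'E'
from h import *
for n in("top","side"):
    bot.capture(n)
    for k,z in dict(lever_handle=.094,lever_pointer=.046,handset=0).items():
        for r in bot.pinpoint(n,k)[:1]:
            u,v=r["xy"][0]*512,r["xy"][1]*384; print(n,k,round(r["p"],2),onplane(n,u,v,z).round(4)[:2])
E
```

```text
top lever_handle 0.76 [ 0.5056 -0.0482]
top lever_pointer 0.85 [ 0.5111 -0.0286]
top handset 0.75 [0.5275 0.4477]
side lever_handle 0.68 [ 0.5691 -0.352 ]
side lever_pointer 0.79 [ 0.5113 -0.0337]
side handset 0.89 [0.4818 0.2516]
```

```bash
python3 -c "
from rig import bot
print(bot.hand_in())"
```

```text
the job is handed in; nothing more can be done
None
```

I pushed the lever to within an estimated 2 mm of the pin's centre, then pressed the grey handset's button to its stop (about 20 N, fingertips at z = 42 mm), let it go, and handed the job in; the hand-in gave no verdict.

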